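# Fasten the picture-hook chest with its hasp

## Robot

A 7-joint arm with a two-finger parallel gripper is mounted at the origin on the work surface. World frame = base frame: x ahead of the robot, y to its left, z up, the work surface at z = 0. Lengths are in mm, angles in rad, forces in N, time in s.
With the tool pointing down it reaches from about 400 to 850 mm from the base axis. Payload 6.9 kg.
Tool frame: the origin (TCP) lies on the centre line of the jaws, within the pads' length; the fingertips stand 17 mm ahead of it and the grasp point (between the pads) lies 2 mm behind it (tip_extent is the distance from the TCP to the fingertips, in mm); z points along the fingers, y is the line along which they close (so a half turn about z gives the same grasp; the last joint's range is limited). The gripper opens to 85 mm and grips with 20 to 120 N. Pads are 22 mm wide; open, the fingers measure 114 mm over their backs; the gripper's body (76 mm by 85 mm) begins 54 mm behind the grasp point. The pads swing forward as they close: fully open they stand 13 mm farther back than shut.
Start: joints at [-1.111, 0.507, -0.238, 1.5, 0.126, 1.149, -0.155], TCP at [216.559, 586.272, 248.275] pointing down, gripper open.
Joint ranges: [-3.08, 3.08], [-0.24, 2.05], [-1.43, 1.35], [0, 2.5], [-1.52, 4.66], [0.17, 1.96], [-2.89, 2.89]. Speed limits (rad/s): [2.39, 2.39, 3.14, 3.14, 3.14, 3.14, 3.14].

## Interface

Orientations are given as [roll, pitch, yaw] about the fixed x, y, z axes, in that order (R = Rz(yaw) Ry(pitch) Rx(roll)).
In Python, from rig import sense, snapshot, camera_info, close_job, tip_extent gives the robot as it stands.
- The arm moves only by the tool play_rows, never from a script. Its argument "increments" is a list that holds one entry, the list of rows, each a list of 7 numbers: the shift along the tool's x, y, z in m, then the turn, a rotation vector about the tool's x, y, z in units of 6 degrees (1.0 is 6 degrees), then the finger opening in m, from 0 to 0.0854. A call has 1 to 20 rows; each row is the pose to reach, as a shift and turn from the pose commanded when the call began, along the tool's axes at that moment; what a row does not reach only later rows make up. A row lasts 1/10 s, in which the tool goes at most 50 mm and 8.59 degrees, less where a joint would pass 70% of its speed; a pose out of reach is approached as far as the arm can. A call with a gripper value outside its range is refused whole. The fingers move at their own pace and stop on an object; "force" is the grip in N (left out, the last holds). Time passes only in rows, so rows that repeat a pose let the fingers close. It gives the time, the measured TCP pose, the force, the opening and the grip force at its end, in the units of the state.
- sense(): the state, without advancing time (a new reading comes with each control period).
- snapshot(name): name is "side" or "top" or "wrist"; returns the picture (420x560x3 uint8, red, green, blue); there is no depth.
- camera_info(name): a dict with "K" (3x3 intrinsics, pixels), "camera_from_world" (4x4, takes a point from world to camera coordinates); the wrist camera has in their place "hand_eye" (4x4, takes a point from camera to tool coordinates, whose origin is the TCP and whose axes are the flange's). Camera axes: x right, y down, z forward; pixel columns grow to the right and rows downward; lengths in mm; the calibration is good to about 2 mm. A picture is of the moment at which its call begins: read the wrist's pose just before it. camera_info takes no time and is no camera call.
- close_job(): hands the job in; it is judged then, once.
The state is a dict: "time_s": time; "qpos": joint angles; "qd": joint speeds; "tau": joint torques, N m; "tcp_pos": TCP position; "tcp_rot": TCP orientation; "ft_force": force on the tool from outside, world axes, zero at the start; "torque": the same for the moment, N m; "width": opening from 0.0 (shut) to 1.0 (fully open); "gripper_force": force on a finger pad.
Only numpy, scipy, OpenCV 4.12 (cv2) and the standard library are available. Lean on these libraries where they do the work, as an engineer would, in place of code of your own. Each camera call takes 0.05 s, during which the arm holds its last target. There are 200 camera calls.

## Task

The picture hanging is done: shut the wooden chest of picture hooks on the hall console. Bring its lid fully down with the hasp still swung out clear of the staple, then swing the hinged steel hasp down over the staple until it lies flat against the chest's front. Leave the other things on the console where they are.

Things in the scene. Friction and masses are not known exactly. Their poses are not given: they have to be found in the camera images.
- chest: Plywood chest, fixed to the console, 130 deep (its x), 240 wide (its y), 100 mm high without lid, open on top. Origin: centre of the underside, on the console. Its +x points out of the front, away from the robot (yaw within 0.35 of zero): hasp and staple are on that far side, the lid's hinges on the robot's side.
- lid (a joint): Lid angle, rad: 0 shut flat on the chest, grows as the front edge rises; starts 0.6 to 1.15. Flat plywood lid 132 by 240 by 12 mm, 0.3 kg, on a friction hinge (0.33 N m) that stays wherever it is left; pressing on its upper face near the front edge with 1 to 4 N moves it.
- lid_hinge (a point): Point on the lid's hinge axis, mid-width: in the chest's frame x -69, y 0, z 100 mm. The axis runs along the chest's y. The lid panel reaches from 3 to 135 mm from the axis, its underside in the plane of the axis, its upper face 12 mm above that.
- lid_edge (a point): Middle of the lid's front edge, on its upper face, 134 mm from the hinge axis; it moves with the lid (z 112 mm when shut).
- hasp (a joint): Angle of the hasp's flap to the lid, rad: 0 closed (hanging square to the lid, flat on the chest's front, staple through its slot), 1.57 straight out in the lid's plane, more is folded up towards the lid's top; starts 1.3 to 2.0, limit 2.7. Stiff hinge (0.03 N m): stays where it is left, about 1 N moves it.
- hasp_hinge (a point): Middle of the hasp's hinge axis, at the lid's front upper edge: 138.5 mm from the lid's hinge axis and 13 mm above the lid's underside. With the lid shut it lies in the chest's frame at x 69.5, y 0, z 113 mm. Axis along the chest's y; knuckles of radius 4 mm.
- hasp_tip (a point): Free end of the flap, 73 mm from hasp_hinge. The steel flap is 44 mm wide, 3 mm thick, with a slot 10 mm wide from 29 to 57 mm from its hinge axis and a rolled lip at the end.
- staple (a point): Outermost point of the staple on the chest's front: chest frame x 84, y 0, z 70 mm. Fixed upright loop of 5 mm steel bar, 5 mm wide in y, 23 mm tall, 16 mm out of a 3 mm plate. With the hasp closed it stands through the slot, about 13 mm proud of the flap: push the flap beside it or astride it.
- bowl: Loose white ceramic bowl, 136 mm across, 55 mm high, beside the chest, about 210 mm from its middle. Origin: centre of its underside. Leave alone.
- carton: Loose open cardboard carton of chrome picture hooks, 100 by 62 by 32 mm with a raised flap, on the chest's other side. Origin: centre of its underside. Leave alone.
- tape: Loose black tape measure, 66 by 34 by 62 mm high, on the console in front of the chest, off to the side of its +y. Origin: centre of its underside. Leave alone.
- pencil: Loose flat carpenter's pencil, 176 by 14 by 8 mm, in front of the chest, about 200 mm from its middle. Origin: centre of its underside. Leave alone.
- hammer: Loose hammer about 300 mm long lying on the console at the right (y about -0.55). Leave alone.
- frame: Loose small picture frame lying flat at the left (y about 0.57), 200 by 150 by 18 mm. Origin: centre of its underside. Leave alone.

How it is judged:
By the outcome, as a careful person would: the job done as asked, in the order asked, and still so for the second after the job is handed in, with the robot touching nothing.
It also fails if it takes over 42 s, if anything falls off the work surface, if the arm or the gripper's body presses on something with over 40 N, if the wrist force passes 120 N, or if a joint passes its speed limit or range.

## Working session

There is one attempt and no reset: what is moved stays moved. The work goes in short steps, Python scripts to look and compute and a tool call to move; the robot and the scene stay as the last step left them, time stands still between calls to the robot, and variables do not carry over. Pictures are saved under pics/ and viewed, at most 10 in all, crops included, and the job is handed in when it is done.

Besides the shell and the picture viewer there is one more tool, called after ">>>" as name([rows], argument=value, ...), one row to a line, values as JSON. play_rows: Moves the arm, as the interface text tells. Its arguments: {"type":"object","properties":{"increments":{"type":"array"},"force":{"type":"number"}},"required":["increments"]}

```bash
mkdir -p pics; ls; python3 - <<'E'
from rig import *
import cv2,numpy as np
for n in("side","top"):
    cv2.imwrite(f"pics/{n}0.png",snapshot(n)[:,:,::-1])
    c=camera_info(n);print(n,np.round(np.array(c["K"]),1).tolist(),np.round(np.array(c["camera_from_world"]),4).tolist())
s=sense();print(s["tcp_pos"],s["tcp_rot"],s["width"],s["time_s"],tip_extent if not callable(tip_extent) else tip_extent())
print(camera_info("wrist"))
E
```

```text
pics
side [[394.6, 0.0, 281.8], [0.0, 394.6, 206.1], [0.0, 0.0, 1.0]] [[-0.9741, -0.2261, -0.0033, 558.1992], [-0.1051, 0.4658, -0.8786, 163.8084], [0.2002, -0.8555, -0.4775, 1213.3631], [0.0, 0.0, 0.0, 1.0]]
top [[520.0, 0.0, 277.0], [0.0, 520.0, 214.9], [0.0, 0.0, 1.0]] [[-0.0196, -0.9997, -0.0159, 13.7676], [-0.9923, 0.0214, -0.1219, 580.7292], [0.1222, 0.0134, -0.9924, 1643.7429], [0.0, 0.0, 0.0, 1.0]]
[216.46029358 585.86214633 247.54457414] [-3.14000732e+00  2.35223295e-05  2.78774584e+00] 0.999634816365827 0.1 17.0
{'K': array([[290.74388461,   0.        , 278.17627979],
       [  0.        , 290.74388461, 212.31139741],
       [  0.        ,   0.        ,   1.        ]]), 'hand_eye': array([[ 1.94541615e-05, -9.59940492e-01, -2.80203946e-01,
         7.23472614e+01],
       [ 9.99999870e-01,  1.61636687e-04, -4.84316671e-04,
        -1.23392154e+00],
       [ 5.10206421e-04, -2.80203900e-01,  9.59940370e-01,
        -1.25426727e+02],
       [ 0.00000000e+00,  0.00000000e+00,  0.00000000e+00,
         1.00000000e+00]])}
```

View pics/side0.png

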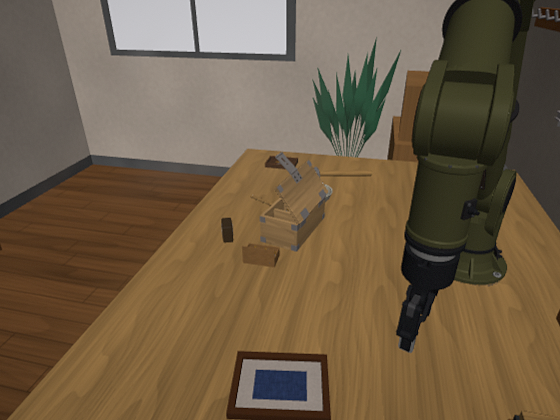

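View pics/top0.png

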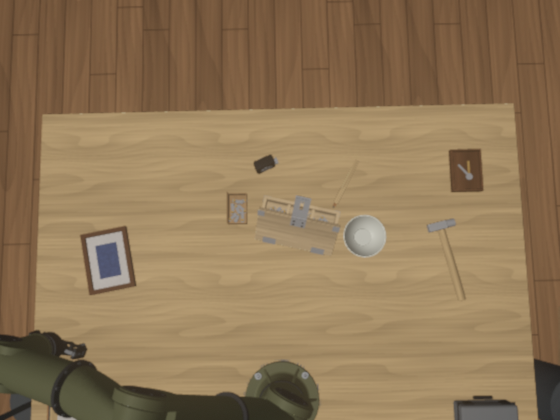

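Side: the chest is at about (295,215) with its lid raised and the hasp at (290,165). Top: chest at (300,225), hasp at (301,208), carton (237,208), tape (264,164), pencil (345,183), bowl (365,236). I'll enlarge the chest in both views.

```bash
python3 - <<'E'
import cv2
t=cv2.imread("pics/top0.png")[185:265,240:350]; s=cv2.imread("pics/side0.png")[145:255,235:345]
cv2.imwrite("pics/t1.png",cv2.resize(t,None,fx=7,fy=7,interpolation=cv2.INTER_CUBIC))
cv2.imwrite("pics/s1.png",cv2.resize(s,None,fx=5.4,fy=5.4,interpolation=cv2.INTER_CUBIC))
E
```

```text
(no output)
```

View pics/t1.png

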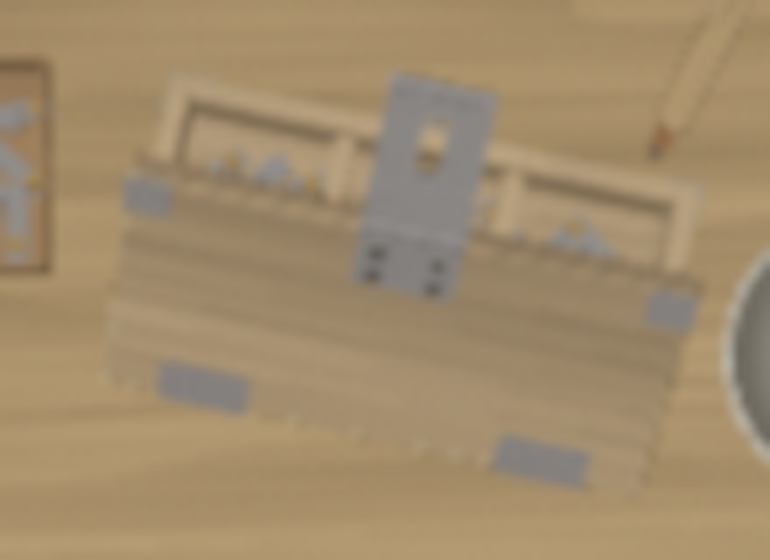

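View pics/s1.png

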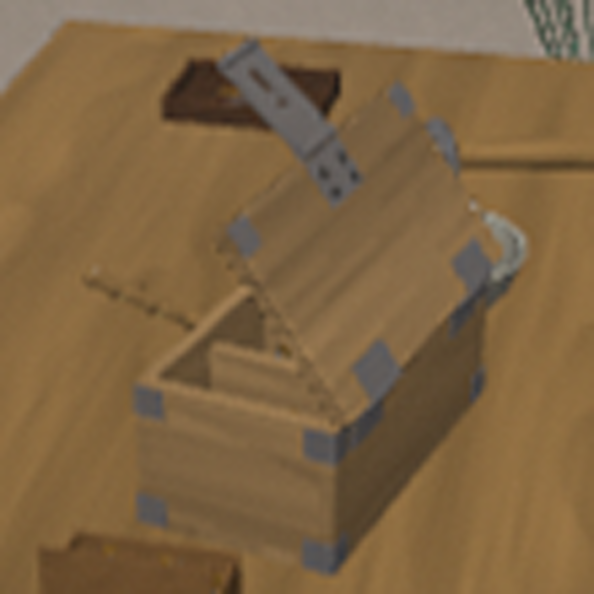

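The top crop shows the chest's front rim corners at (172,72) and (703,185), the lid's front edge from (125,176) to (698,302), the hasp hinge line at about (415,231) and the tip at (447,86). The side crop shows the hasp tip centre at (240,52), the lid's front +y corner at (230,222), and the chest's corners. I'll solve for the pose from these points.

```bash
cat >h.py <<'E'
import numpy as np
from rig import *
from scipy.optimize import least_squares
from scipy.spatial.transform import Rotation as R
def proj(n,P,_c={}):
    c=_c.setdefault(n,camera_info(n)); P=np.atleast_2d(P)
    q=(np.c_[P,np.ones(len(P))]@np.array(c["camera_from_world"]).T)[:,:3]@np.array(c["K"]).T
    return q[:,:2]/q[:,2:]
def world(p,c): # p: x,y,yaw
    c=np.atleast_2d(c); return R.from_euler('z',p[2]).apply(c)+[p[0],p[1],0]
def lid(a,r,h,y): return [-69+r*np.cos(a)-h*np.sin(a),y,100+r*np.sin(a)+h*np.cos(a)]
def hasp(a,b,s,y=0): # s along flap; direction lid angle a, flap b from closed
    H=np.array(lid(a,138.5,13,y)); th=a+b-np.pi/2
    return (H+s*np.array([np.cos(th),0,np.sin(th)])).tolist()
E
python3 - <<'E'
from h import *
T=lambda u,v:((u+.5)/7-.5+240,(v+.5)/7-.5+185)
S=lambda u,v:((u+.5)/5.4-.5+235,(v+.5)/5.4-.5+145)
ob=[('top',T(172,72),lambda a,b:[65,120,100]),('top',T(703,185),lambda a,b:[65,-120,100]),
('top',T(125,176),lambda a,b:lid(a,135,12,120)),('top',T(698,302),lambda a,b:lid(a,135,12,-120)),
('top',T(415,231),lambda a,b:hasp(a,b,0)),('top',T(447,86),lambda a,b:hasp(a,b,73)),
('side',S(135,385),lambda a,b:[65,120,100]),('side',S(335,572),lambda a,b:[-65,120,0]),('side',S(140,522),lambda a,b:[65,120,0]),
('side',S(230,222),lambda a,b:lid(a,135,12,120)),('side',S(395,82),lambda a,b:lid(a,135,12,-120)),('side',S(240,52),lambda a,b:hasp(a,b,73)),('side',S(322,140),lambda a,b:hasp(a,b,0))]
def f(p): return np.concatenate([proj(n,world(p,g(p[3],p[4])))[0]-uv for n,uv,g in ob])
s=least_squares(f,[500,0,-.2,.8,1.6],x_scale=[100,100,1,1,1],loss='soft_l1');print(np.round(s.x,3));print(np.round(s.fun.reshape(-1,2),1).tolist())
for n,c in [('edge',lid(s.x[3],134,12,0)),('hh',hasp(s.x[3],0,0)),('tip',hasp(s.x[3],s.x[4],73)),('hh0',hasp(0,0,0)),('staple',[84,0,70])]:print(n,np.round(world(s.x,c),1))
C=camera_info('top');M=np.array(C["camera_from_world"])
for n,u,v,z in[('bowl',365,236,50),('tape',264,164,62),('carton',237,208,32),('penciltip',334,206,8),('pencilend',357,161,8)]:
    d=M[:3,:3].T@np.linalg.inv(C["K"])@[u,v,1];o=-M[:3,:3].T@M[:3,3];print(n,np.round(o+d*(z-o[2])/d[2]))
E
```

```text
[ 5.44668e+02 -6.17490e+01 -2.32000e-01  9.30000e-01  1.35900e+00]
[[-0.1, 0.4], [-0.4, 0.2], [0.4, 0.3], [0.2, -0.4], [-0.2, 0.5], [-0.3, 0.1], [0.2, -1.1], [-0.2, 0.5], [0.1, -0.3], [-0.2, 0.1], [0.7, -0.9], [-0.9, -0.6], [-0.7, -0.2]]
edge [[546.1 -62.1 214.6]]
hh [[548.  -62.5 218.8]]
tip [[601.5 -75.2 266.8]]
hh0 [[612.3 -77.7 113. ]]
staple [[626.4 -81.1  70. ]]
bowl [ 506. -277.   50.]
tape [744.  40.  62.]
carton [607. 131.  32.]
penciltip [ 610. -186.    8.]
pencilend [ 759. -267.    8.]
```

```bash
cat >>h.py <<'E'
P=[544.7,-61.7,-.232]; A0=.93; B0=1.359
def plan(wps,pos=None,rot=None):
    """wps: (chest-frame fingertip point, tilt). prints tool-axis shift (m) and turn (6deg units)"""
    s=sense(); R0=R.from_euler('xyz',s["tcp_rot"] if rot is None else rot); p0=np.array(s["tcp_pos"] if pos is None else pos)
    for c,t in wps:
        Rt=R.from_euler('z',P[2])*R.from_matrix([[-1,0,0],[0,1,0],[0,0,-1]])*R.from_euler('y',t)
        tcp=world(P,c)[0]-Rt.apply([0,0,17])
        print(np.round(R0.inv().apply(tcp-p0)/1000,3).tolist(),np.round((R0.inv()*Rt).as_rotvec()/np.radians(6),2).tolist(),'world',np.round(tcp))
E
python3 - <<'E'
from h import *
up=lambda c,d:(np.array(c)+d).tolist()
plan([([-20,150,290],0)]+[(up(lid(A0,115,12,75),[-10,0,30]),0)]+[(lid(a,115,12,75),0) for a in (.93,.8,.65,.5,.35,.2,.1,0)])
E
```

```text
[-0.494, -0.347, -0.059] [-0.02, -0.0, -1.16] world [560.  89. 307.]
[-0.503, -0.422, 0.002] [-0.02, -0.0, -1.16] world [543.  16. 246.]
[-0.513, -0.42, 0.032] [-0.02, -0.0, -1.16] world [552.  14. 216.]
[-0.526, -0.419, 0.04] [-0.02, -0.0, -1.16] world [564.  11. 208.]
[-0.538, -0.417, 0.052] [-0.02, -0.0, -1.16] world [577.   8. 196.]
[-0.549, -0.416, 0.066] [-0.02, -0.0, -1.16] world [587.   5. 183.]
[-0.558, -0.415, 0.081] [-0.02, -0.0, -1.16] world [596.   3. 168.]
[-0.564, -0.414, 0.097] [-0.02, -0.0, -1.16] world [602.   2. 152.]
[-0.567, -0.414, 0.108] [-0.02, -0.0, -1.16] world [605.   1. 140.]
[-0.569, -0.413, 0.119] [-0.02, -0.0, -1.16] world [607.   1. 129.]
```

>>> play_rows([
  [[-0.04, -0.03, -0.03, 0, 0, -0.2, 0], [-0.08, -0.06, -0.06, 0, 0, -0.4, 0], [-0.12, -0.08, -0.06, 0, 0, -0.6, 0], [-0.16, -0.11, -0.06, 0, 0, -0.8, 0], [-0.2, -0.14, -0.06, 0, 0, -1, 0], [-0.24, -0.17, -0.06, 0, 0, -1.16, 0], [-0.28, -0.2, -0.06, 0, 0, -1.16, 0], [-0.32, -0.22, -0.06, 0, 0, -1.16, 0], [-0.36, -0.25, -0.06, 0, 0, -1.16, 0], [-0.4, -0.28, -0.06, 0, 0, -1.16, 0], [-0.44, -0.31, -0.06, 0, 0, -1.16, 0], [-0.47, -0.33, -0.06, 0, 0, -1.16, 0], [-0.494, -0.347, -0.06, 0, 0, -1.16, 0], [-0.494, -0.38, -0.06, 0, 0, -1.16, 0], [-0.5, -0.4, -0.04, 0, 0, -1.16, 0], [-0.503, -0.422, -0.02, 0, 0, -1.16, 0], [-0.503, -0.422, 0, 0, 0, -1.16, 0], [-0.503, -0.422, 0.002, 0, 0, -1.16, 0], [-0.503, -0.422, 0.002, 0, 0, -1.16, 0], [-0.503, -0.422, 0.002, 0, 0, -1.16, 0]],
])

```text
time_s: 2.1
tcp_pos: [542.8, 16.9, 247.2]
tcp_rot: [3.141, 0.001, 2.91]
ft_force: [1.0, 0.2, -0.2]
width: 0.003
gripper_force: 0.0
```

```bash
python3 - <<'E'
from h import *
s=sense();print(s["tcp_pos"],s["tcp_rot"],s["ft_force"],s["width"],s["time_s"])
plan([(lid(a,115,12,75),0) for a in (.93,.8,.65,.5,.35,.2,.1,0)])
E
```

```text
[542.76713242  16.89020948 247.17193387] [3.14095008e+00 1.12758507e-03 2.91036355e+00] [ 0.96254205  0.228984   -0.21694199] 0.002639782084401444 2.1
[-0.01, -0.001, 0.031] [0.01, 0.01, 0.01] world [552.  14. 216.]
[-0.022, -0.001, 0.039] [0.01, 0.01, 0.01] world [564.  11. 208.]
[-0.035, -0.001, 0.051] [0.01, 0.01, 0.01] world [577.   8. 196.]
[-0.046, -0.001, 0.065] [0.01, 0.01, 0.01] world [587.   5. 183.]
[-0.055, -0.001, 0.08] [0.01, 0.01, 0.01] world [596.   3. 168.]
[-0.061, -0.001, 0.096] [0.01, 0.01, 0.01] world [602.   2. 152.]
[-0.064, -0.001, 0.107] [0.01, 0.01, 0.01] world [605.   1. 140.]
[-0.066, -0.001, 0.118] [0.01, 0.01, 0.01] world [607.   1. 129.]
```

>>> play_rows([
  [[-0.003, 0, 0.01, 0, 0, 0, 0], [-0.006, 0, 0.02, 0, 0, 0, 0], [-0.01, 0, 0.03, 0, 0, 0, 0], [-0.016, 0, 0.035, 0, 0, 0, 0], [-0.022, 0, 0.04, 0, 0, 0, 0], [-0.028, 0, 0.045, 0, 0, 0, 0], [-0.034, 0, 0.051, 0, 0, 0, 0], [-0.04, 0, 0.058, 0, 0, 0, 0], [-0.046, 0, 0.065, 0, 0, 0, 0], [-0.051, 0, 0.073, 0, 0, 0, 0], [-0.055, 0, 0.08, 0, 0, 0, 0], [-0.058, 0, 0.088, 0, 0, 0, 0], [-0.061, 0, 0.096, 0, 0, 0, 0], [-0.063, 0, 0.102, 0, 0, 0, 0], [-0.064, 0, 0.107, 0, 0, 0, 0], [-0.065, 0, 0.112, 0, 0, 0, 0], [-0.066, 0, 0.116, 0, 0, 0, 0], [-0.066, 0, 0.118, 0, 0, 0, 0], [-0.066, 0, 0.118, 0, 0, 0, 0]],
])

```text
time_s: 4.0
tcp_pos: [606.5, 0.9, 129.1]
tcp_rot: [3.142, 0.001, 2.909]
ft_force: [-2.1, 0.2, 6.4]
width: -0.001
gripper_force: 3.2
```

>>> play_rows([
  [[0, 0, 0.001, 0, 0, 0, 0], [0, 0, 0.002, 0, 0, 0, 0], [0, 0, 0.002, 0, 0, 0, 0]],
])

```text
time_s: 4.3
tcp_pos: [606.5, 0.9, 128.9]
tcp_rot: [3.141, 0.002, 2.909]
ft_force: [-6.3, -0.5, 20.8]
width: 0.001
gripper_force: 10.2
```

```bash
cat >>h.py <<'E'
def hp(b,s,t=.4,extra=0):
    th=b-np.pi/2; n=np.array([-np.sin(th),0,np.cos(th)]); x=np.array([-np.cos(t),0,np.sin(t)])
    return (np.array(hasp(0,b,s))+n*(1.5+11*abs(x@n)+extra)).tolist(),t
E
python3 - <<'E'
from h import *
plan([([45,75,160],0),([100,35,165],.2),([128,0,155],.4)])
E
```

```text
[0.001, -0.0, -0.048] [0.0, 0.02, -0.0] world [606.   1. 177.]
[-0.058, -0.04, -0.053] [0.0, 1.93, -0.0] world [653. -51. 182.]
[-0.089, -0.075, -0.042] [0.0, 3.84, -0.0] world [676. -93. 171.]
```

>>> play_rows([
  [[0, 0, -0.012, 0, 0, 0, 0], [0, 0, -0.03, 0, 0, 0, 0], [0, 0, -0.05, 0, 0, 0, 0.01], [-0.02, -0.013, -0.052, 0, 0.6, 0, 0.024], [-0.04, -0.026, -0.053, 0, 1.3, 0, 0.024], [-0.058, -0.04, -0.053, 0, 1.93, 0, 0.024], [-0.07, -0.052, -0.05, 0, 2.6, 0, 0.024], [-0.08, -0.065, -0.046, 0, 3.2, 0, 0.024], [-0.089, -0.075, -0.042, 0, 3.84, 0, 0.024], [-0.089, -0.075, -0.042, 0, 3.84, 0, 0.024], [-0.089, -0.075, -0.042, 0, 3.84, 0, 0.024]],
])

```text
time_s: 5.4
tcp_pos: [675.9, -92.6, 167.2]
tcp_rot: [3.141, -0.403, 2.909]
ft_force: [-0.2, 0.5, 0.8]
width: 0.285
gripper_force: 0.0
```

```bash
python3 - <<'E'
from h import *
import cv2
s=sense();print(s["tcp_pos"],s["tcp_rot"],s["ft_force"],s["width"]*85,s["time_s"])
plan([hp(b,56+6*(1.36-b)/1.36) for b in (1.36,1.2,1.05,.9,.75,.6,.45,.3,.15,0)]+[hp(0,62,extra=-3)])
a=snapshot("side")[145:255,215:345,::-1];w=snapshot("wrist")[:,:,::-1]
a=cv2.resize(a,(496,420),interpolation=cv2.INTER_CUBIC)
cv2.imwrite("pics/c2.png",np.hstack([a,cv2.resize(w[:,130:430],(300,420))]))
E
```

```text
[675.87335695 -92.55219783 167.15869034] [ 3.14132428 -0.40250727  2.90884533] [-0.20205483  0.53853396  0.76381291] 24.264962752263283 5.4
[-0.015, -0.0, 0.044] [0.01, -0.02, -0.01] world [673. -92. 120.]
[-0.018, -0.0, 0.055] [0.01, -0.02, -0.01] world [671. -92. 110.]
[-0.018, -0.0, 0.062] [0.01, -0.02, -0.01] world [669. -91. 103.]
[-0.018, -0.0, 0.069] [0.01, -0.02, -0.01] world [666. -90.  96.]
[-0.017, -0.0, 0.077] [0.01, -0.02, -0.01] world [662. -89.  90.]
[-0.015, -0.0, 0.084] [0.01, -0.02, -0.01] world [657. -88.  84.]
[-0.012, -0.0, 0.091] [0.01, -0.02, -0.01] world [652. -87.  78.]
[-0.008, -0.0, 0.098] [0.01, -0.02, -0.01] world [645. -86.  74.]
[-0.003, -0.0, 0.105] [0.01, -0.02, -0.01] world [638. -84.  70.]
[0.004, -0.0, 0.111] [0.01, -0.02, -0.01] world [630. -82.  67.]
[0.007, -0.0, 0.112] [0.01, -0.02, -0.01] world [627. -81.  67.]
```

View pics/c2.png

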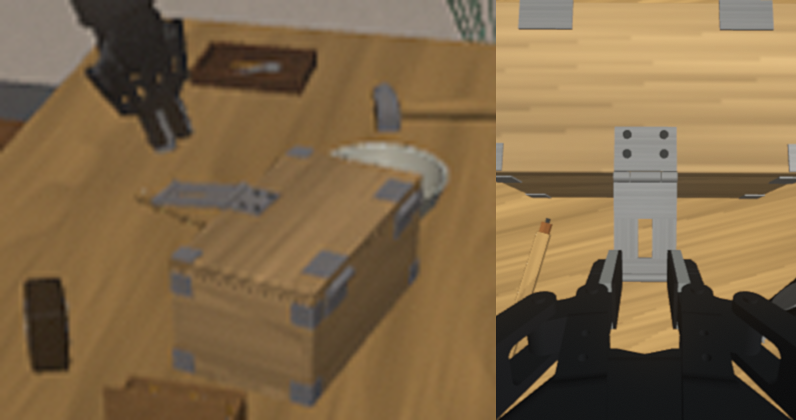

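The lid is shut and the flap stands out, centred between the fingers: in the wrist half the flap tip is at (645,265), in the side half the flap is at (200,195). I'll narrow the gap a little and sweep the flap down.

>>> play_rows([
  [[-0.008, 0, 0.02, 0, 0, 0, 0.018], [-0.015, 0, 0.036, 0, 0, 0, 0.018], [-0.015, 0, 0.044, 0, 0, 0, 0.018], [-0.017, 0, 0.05, 0, 0, 0, 0.018], [-0.018, 0, 0.055, 0, 0, 0, 0.018], [-0.018, 0, 0.062, 0, 0, 0, 0.018], [-0.018, 0, 0.069, 0, 0, 0, 0.018], [-0.017, 0, 0.077, 0, 0, 0, 0.018], [-0.015, 0, 0.084, 0, 0, 0, 0.018], [-0.0135, 0, 0.088, 0, 0, 0, 0.018], [-0.012, 0, 0.091, 0, 0, 0, 0.018], [-0.01, 0, 0.095, 0, 0, 0, 0.018], [-0.008, 0, 0.098, 0, 0, 0, 0.018], [-0.008, 0, 0.098, 0, 0, 0, 0.018]],
])

```text
time_s: 6.9
tcp_pos: [645.2, -85.3, 74.9]
tcp_rot: [-3.142, -0.403, 2.909]
ft_force: [0.2, 1.1, -0.5]
width: 0.213
gripper_force: 0.0
```

```bash
python3 - <<'E'
from h import *
import cv2
s=sense();print(s["tcp_pos"],s["ft_force"])
plan([hp(.15,61),hp(0,62),hp(0,62,extra=-2)])
a=snapshot("side")[145:255,215:345,::-1];w=snapshot("wrist")[:,:,::-1]
a=cv2.resize(a,(496,420),interpolation=cv2.INTER_CUBIC)
cv2.imwrite("pics/c3.png",np.hstack([a,cv2.resize(w[:,130:430],(300,420))]))
E
```

```text
[645.15172519 -85.29650996  74.85078684] [ 0.22158117  1.09166922 -0.47421316]
[0.005, -0.0, 0.007] [0.0, -0.03, -0.0] world [638. -84.  70.]
[0.011, -0.0, 0.014] [0.0, -0.03, -0.0] world [630. -82.  67.]
[0.013, -0.0, 0.014] [0.0, -0.03, -0.0] world [628. -81.  67.]
```

View pics/c3.png

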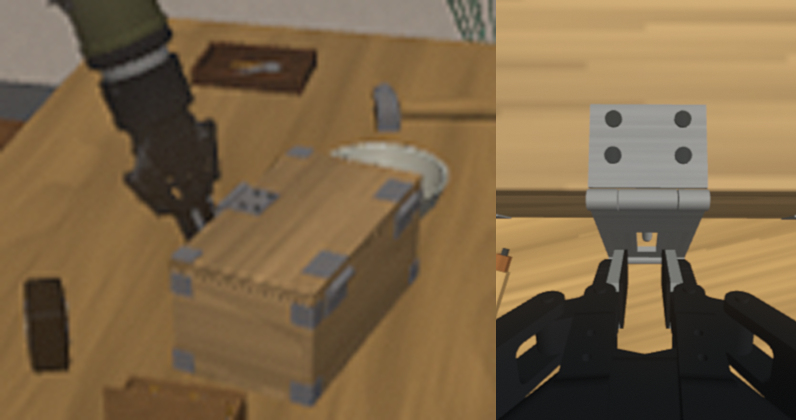

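The flap is part way down. The staple shows through its slot at wrist-half (647,235), and the fingers sit astride it. Continuing to flat.

>>> play_rows([
  [[0.003, 0, 0.004, 0, 0, 0, 0.018], [0.005, 0, 0.007, 0, 0, 0, 0.018], [0.008, 0, 0.01, 0, 0, 0, 0.018], [0.011, 0, 0.013, 0, 0, 0, 0.018], [0.012, 0, 0.013, 0, 0, 0, 0.018], [0.012, 0, 0.013, 0, 0, 0, 0.018]],
])

```text
time_s: 7.6
tcp_pos: [629.6, -81.7, 67.8]
tcp_rot: [-3.141, -0.402, 2.909]
ft_force: [-0.1, 0.4, -0.7]
width: 0.21
gripper_force: 0.0
```

>>> play_rows([
  [[0.002, 0, 0.001, 0, 0, 0, 0.018], [0.004, 0, 0.0015, 0, 0, 0, 0.018], [0.004, 0, 0.0015, 0, 0, 0, 0.018]],
])

```text
time_s: 7.9
tcp_pos: [628.6, -81.4, 68.0]
tcp_rot: [3.141, -0.395, 2.909]
ft_force: [7.9, -1.3, -2.1]
width: 0.211
gripper_force: 4.4
```

>>> play_rows([
  [[0.002, 0, 0.001, 0, 0, 0, 0.018], [0.003, 0, 0.001, 0, 0, 0, 0.018], [0.003, 0, 0.001, 0, 0, 0, 0.018]],
])

```text
time_s: 8.2
tcp_pos: [628.2, -81.4, 68.1]
tcp_rot: [3.141, -0.388, 2.909]
ft_force: [15.4, -3.3, -5.0]
width: 0.211
gripper_force: 8.0
```

```bash
python3 - <<'E'
from h import *
import cv2
cv2.imwrite("pics/c4.png",snapshot("wrist")[:,:,::-1])
E
```

```text
(no output)
```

View pics/c4.png

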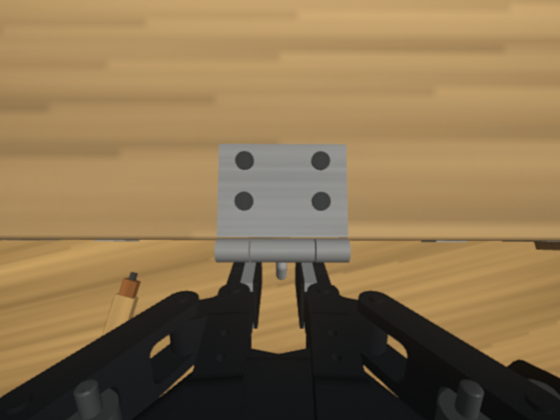

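The knuckles hide the flap, and the staple stands proud between the fingers at (281,270). I'll back straight out, rise, and tilt to look at the front.

>>> play_rows([
  [[-0.01, 0, -0.003, 0, 0, 0, 0.018], [-0.025, 0, -0.01, 0, 0, 0, 0.018], [-0.05, 0, -0.02, 0, 0, 0, 0.018], [-0.075, 0, -0.035, 0, 0.5, 0, 0.018], [-0.09, 0, -0.06, 0, 1, 0, 0.018], [-0.1, 0, -0.09, 0, 1.5, 0, 0.018], [-0.11, 0, -0.12, 0, 2, 0, 0.018], [-0.11, 0, -0.14, 0, 2.5, 0, 0.018], [-0.11, 0, -0.14, 0, 3, 0, 0.018], [-0.11, 0, -0.14, 0, 3, 0, 0.018], [-0.11, 0, -0.14, 0, 3, 0, 0.018]],
])

```text
time_s: 9.35
tcp_pos: [758.0, -106.5, 158.0]
tcp_rot: [3.127, -0.427, 2.947]
ft_force: [-0.3, 1.1, 0.2]
width: 0.209
gripper_force: 0.0
```

```bash
python3 - <<'E'
from h import *
import cv2
s=sense();print(s["tcp_pos"],s["tcp_rot"],s["ft_force"])
a=snapshot("top")[135:275,220:400,::-1];w=snapshot("wrist")[:,:,::-1]
b=snapshot("side")[145:265,215:345,::-1]
cv2.imwrite("pics/c5.png",np.hstack([w[:,100:460],np.vstack([cv2.resize(a,(300,210)),cv2.resize(b,(300,210))])]))
E
```

```text
[ 757.99886522 -106.51078886  158.02457439] [ 3.12682495 -0.42748407  2.94699959] [-0.28923133  1.14365347  0.20022709]
```

View pics/c5.png

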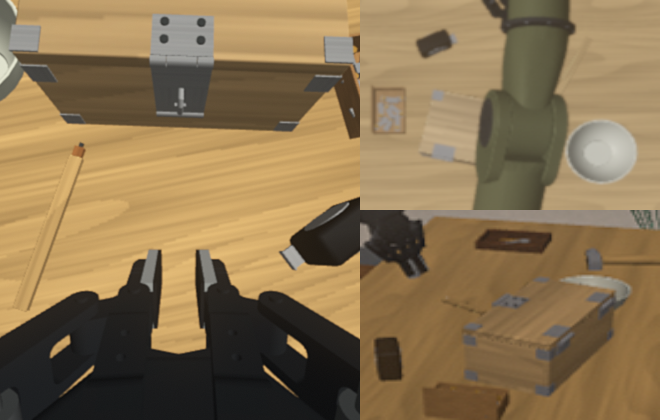

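The wrist view shows the flap hanging flat with the staple through its slot at (180,100) and the flap's end at about y=115. The lid is flush and the other things are where they were. I'll check the flap angle numerically before handing in.

```bash
python3 - <<'E'
from h import *
s=sense();c=camera_info("wrist");H=np.array(c["hand_eye"]);R0=R.from_euler('xyz',s["tcp_rot"])
def pw(p):
    q=R0.inv().apply(world(P,p)[0]-s["tcp_pos"]);q=H[:3,:3].T@(q-H[:3,3]);u=c["K"]@q;return np.round(u[:2]/u[2]-[100,0],1)
print('hinge',pw(hasp(0,0,0)),'chest bottom',pw([65,0,0]),'staple',pw([84,0,70]))
for b in(0,.05,.1,.2):print(b,pw(hasp(0,b,73)))
import cv2
g=cv2.imread("pics/c5.png")[60:135,160:172].mean((1,2));print(np.round(g).astype(int).tolist())
E
```

```text
hinge [182.8  62.1] chest bottom [180.8 127.1] staple [181.3 111.8]
0 [181.2 113. ]
0.05 [181.1 116.6]
0.1 [181.  120.1]
0.2 [180.8 126.8]
[145, 129, 115, 104, 92, 80, 70, 66, 66, 66, 66, 66, 66, 65, 64, 65, 66, 66, 65, 66, 66, 67, 66, 67, 67, 67, 66, 66, 65, 65, 65, 66, 65, 66, 65, 66, 65, 66, 66, 66, 66, 66, 66, 66, 66, 66, 66, 66, 67, 65, 70, 103, 146, 141, 114, 86, 70, 68, 70, 71, 71, 71, 73, 74, 72, 73, 89, 121, 137, 139, 142, 146, 146, 146, 148]
```

```bash
python3 -c "
from rig import *
print(close_job())"
```

```text
the job is handed in; nothing more can be done
None
```

The chest is shut: I brought the lid fully down first with the hasp still out, then swung the hasp over the staple until it lay flat on the front, left the other things where they were, and handed the job in at about 9.5 s of the 42 s (the hand-in gave no verdict).

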